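Put the dried spatula back in the utensil holder

TASK

The spatula has dried. Lift it out of the wooden drying block and stand it in the stainless steel utensil holder, handle end down on the holder's floor and blade up. Leave the holder standing where it is, and leave the spoon and the whisk standing in the drying block.

Things in the scene. Friction and masses are not known exactly. Their poses are not given: they have to be found in the camera images.
- spatula: Spatula: round wooden handle, 14 mm across, flat rectangular blue silicone blade on top; 200 mm long, 70 g. Origin at the butt of the handle, z along it to the blade. Blade 130 to 200 mm along z, 50 mm wide (its x), 10 mm thick (its y). Starts blade up in one of the drying block's three wells (any), butt 10 mm above the counter, within 6 degrees of upright, flat faces clear of the neighbours.
- holder: Stainless steel utensil holder: empty straight round cup without handle, 80 mm outside diameter, 110 mm tall, wall 3 mm, floor 4 mm thick, 600 g, loose on the counter. Origin at the centre of its underside, z up. A utensil let go in it leans on the rim by up to 30 degrees. Not the 60 mm tall aluminium measuring cup with a handle.
- spoon: Spoon of the same set, stays in its well: same handle, round dished blue head 48 mm across, 14 mm deep; 184 mm long. Origin at the butt, z towards the head, x roughly along the row of wells. The drying block is fixed, 200 x 60 mm, 65 mm high; its three wells, 18 mm square and 55 mm deep, lie in a row 70 mm apart, the row pointing away from the robot.
- whisk: Whisk of the same set, stays in its well of the drying block: same wooden handle, balloon of blue wires 40 mm across, 200 mm long in all. Origin at the butt end of the handle, z along the handle towards the balloon.
Mind the look-alikes: they are no part of the job. There is more than one size of the whisk; the one meant has the size given above. What is shaped like the spatula but orange is not meant.

How it is judged:
By the outcome, as a careful person would: the job done as asked, in the order asked, and still so for the second after the job is handed in, with the robot touching nothing.
It also fails if it takes over 40 s, if anything falls off the work surface, if the arm or the gripper's body presses on something with over 40 N, if the wrist force passes 120 N, or if a joint passes its speed limit or range.

ROBOT

A 7-joint arm with a two-finger parallel gripper is mounted at the origin on the work surface. World frame = base frame: x ahead of the robot, y to its left, z up, the work surface at z = 0. Lengths are in m, angles in rad, forces in N, time in s.
With the tool pointing down it reaches from about 0.4 to 0.85 m from the base axis. Payload 10.4 kg.
Tool frame: the origin (TCP) lies on the centre line of the jaws, within the pads' length; the fingertips stand 22 mm ahead of it and the grasp point (between the pads) lies 3 mm ahead of it; x points along the fingers, y is the direction in which the jaws open and shut, and the axes are right-handed (so a half turn about x gives the same grasp; the last joint's range is limited). The gripper opens to 87 mm and grips with 3 to 60 N. Pads are 19 mm wide; open, the fingers measure 117 mm over their backs; the gripper's body (75 mm by 190 mm) begins 51 mm behind the grasp point.
Start: joints at [1.275, 0.332, -0.065, 1.46, 0.022, 1.35, -0.088], TCP at [0.168, -0.602, 0.245] pointing down, gripper open.
Joint ranges: [-2.6, 2.6], [-0.5, 2.12], [-1.47, 1.34], [0.16, 2.42], [-1.27, 4.41], [0.06, 2.06], [-2.6, 2.6]. Speed limits (rad/s): [2.22, 2.22, 2.79, 2.79, 3.14, 3.14, 3.14].

INTERFACE

Orientations are given as a unit quaternion [x, y, z, w].
In Python, from bench import * gives the robot as it stands.
- The arm moves only by the tool arm_command, never from a script. Its argument "targets" is one flat list of numbers, 7 for each row, row after row: the turn, a rotation vector about the tool's x, y, z in units of 45 degrees (1.0 is 45 degrees), then the shift along the tool's x, y, z in units of 25 mm (1.0 is 25 mm), then the opening, from 0 (shut) to 1 (fully open). In form: [wx, wy, wz, tx, ty, tz, fingers, wx, wy, wz, tx, ty, tz, fingers, ...]. A call has 1 to 12 rows; each row shifts and turns the pose as measured when the row begins, along the tool's axes as they then stand; what a row does not reach is not made up. A row lasts 1/12 s, in which the tool goes at most 41.7 mm and 7.16 degrees, less where a joint would pass 70% of its speed; a pose out of reach is approached as far as the arm can. A call with a number of a shift or a turn outside -1 to 1 is refused whole. A call with a gripper value outside its range is refused whole. The fingers move at their own pace and stop on an object; "newtons" is the grip in N (left out, the last holds). Time passes only in rows, so rows that do not move let the fingers close. It gives the time, the measured TCP pose, the force and the opening at its end, in the units of the state.
- read_state(): the state, without advancing time (a new reading comes with each control period).
- camera(name): name is "scene" or "top" or "wrist"; returns the picture (384x512x3 uint8, red, green, blue); there is no depth.
- calibration(name): a dict with "camera_matrix" (3x3 intrinsics, pixels), "R" (3x3) and "t" (3): a world point X has camera coordinates R X + t; the wrist camera has in their place "tool_from_camera" (4x4, takes a point from camera to tool coordinates, whose origin is the TCP and whose axes are the tool frame's). Camera axes: x right, y down, z forward; pixel columns grow to the right and rows downward; lengths in m; the calibration is good to about 2 mm. A picture is of the moment at which its call begins: read the wrist's pose just before it. calibration takes no time and is no camera call.
- close_job(): hands the job in, once; it reports no verdict.
The state is a dict: "time": time; "joint_positions": joint angles; "joint_vel": joint speeds; "joint_torque": joint torques, N m; "ee_pos": TCP position; "eef_rot": TCP orientation; "ft_force": force on the tool from outside, world axes, zero at the start; "torque": the same for the moment, N m; "width": finger opening in m.
Only numpy, scipy, OpenCV 4.12 (cv2) and the standard library are available. Lean on these libraries where they do the work, as an engineer would, in place of code of your own. Each camera call takes 0.05 s, during which the arm holds its last target.

## Working session

There is one attempt and no reset: what is moved stays moved. The work goes in short steps, Python scripts to look and compute and a tool call to move; the robot and the scene stay as the last step left them, time stands still between calls to the robot, and variables do not carry over. Pictures are saved under pics/ and viewed, and the job is handed in when it is done.

Besides the shell and the picture viewer there is one more tool, called after "Call:" as name(argument=value, ...), one argument or row to a line, values as JSON. arm_command: Moves the arm, as the interface text tells. Shifts and turns lie within -1 to 1; 1 stands for 25 mm of shift or 45 degrees of turn. Its arguments: {"type":"object","properties":{"targets":{"type":"array","items":{"type":"number","minimum":-1,"maximum":1}},"newtons":{"type":"number"}},"required":["targets"]}

```bash
mkdir -p pics; ls; python3 - <<'E'
from bench import *
import cv2
s=read_state();print(s)
for n in("scene","top"):
    im=camera(n);cv2.imwrite(f"pics/{n}0.png",im[:,:,::-1]);c=calibration(n);print(n,c)
print(calibration("wrist"))
E
```

```text
pics
{'time': 0.0, 'joint_positions': array([ 1.27539241,  0.33287076, -0.06469013,  1.46099862,  0.02163285,
        1.34988559, -0.08848477]), 'joint_vel': array([ 1.79446079e-03, -2.11161903e-03,  5.67521993e-04, -8.02284827e-06,
       -1.32842451e-04,  6.17764253e-04, -1.93966328e-03]), 'joint_torque': array([-2.78470015e-04, -6.23253322e+01,  2.45495327e-02, -3.89892805e+01,
       -6.14311569e-02,  3.94599012e-02,  1.66245513e-04]), 'ee_pos': array([ 0.16827276, -0.60153059,  0.24372724]), 'eef_rot': array([-0.70043001, -0.09667141,  0.7006441 , -0.09565716]), 'ft_force': array([-0.00893718,  0.79349931,  1.01153359]), 'torque': array([-0.03220034,  0.04819084, -0.0229887 ]), 'width': 0.08702223571771175}
scene {'camera_matrix': array([[437.33384045,   0.        , 248.35934393],
       [  0.        , 437.33384045, 196.03369532],
       [  0.        ,   0.        ,   1.        ]]), 'R': array([[ 0.74810565,  0.66357206,  0.00317213],
       [ 0.49702318, -0.55715972, -0.66523756],
       [-0.43966567,  0.49924459, -0.74662503]]), 't': array([-0.36840597, -0.26961656,  1.1785336
[... 217 characters left out ...]
83, -0.00698263],
       [-0.95968649,  0.14768206, -0.23914819],
       [ 0.23745355, -0.02926477, -0.97095797]]), 't': array([0.03370682, 0.54497814, 0.65068696])}
{'camera_matrix': array([[293.38638172,   0.        , 255.91082162],
       [  0.        , 293.38638172, 188.08748184],
       [  0.        ,   0.        ,   1.        ]]), 'tool_from_camera': array([[-4.67655993e-04, -2.58232666e-01,  9.66082642e-01,
        -1.39834948e-01],
       [ 9.99999556e-01,  6.69057558e-04,  6.62912544e-04,
         1.10464301e-03],
       [-8.17550567e-04,  9.66082524e-01,  2.58232238e-01,
        -7.02380438e-02],
       [ 0.00000000e+00,  0.00000000e+00,  0.00000000e+00,
         1.00000000e+00]])}
```

View pics/scene0.png

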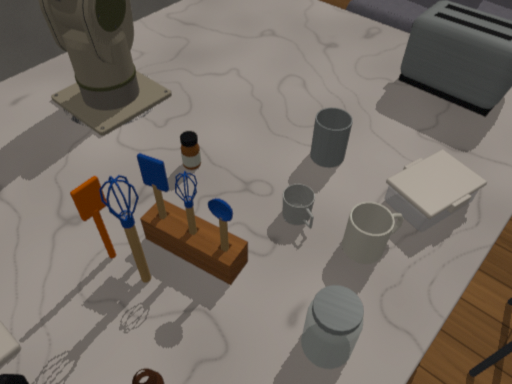

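View pics/top0.png

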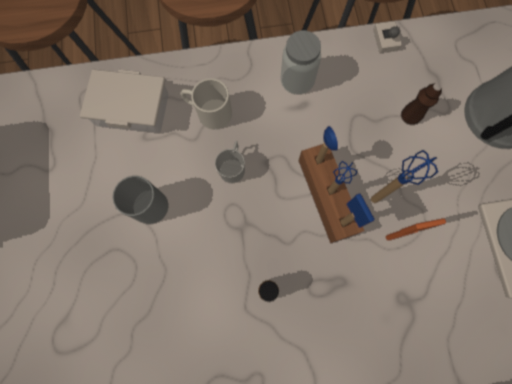

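```bash
python3 - <<'E'
import cv2
a=cv2.imread('pics/scene0.png');b=cv2.imread('pics/top0.png')
cv2.imwrite('pics/c1.png',cv2.resize(a[130:290,60:260],None,fx=4,fy=3.75,interpolation=cv2.INTER_CUBIC)[:600])
cv2.imwrite('pics/c2.png',cv2.resize(b[110:250,280:450],None,fx=4,fy=4,interpolation=cv2.INTER_CUBIC))
x=cv2.resize(a[95:235,270:400],None,fx=3,fy=3,interpolation=cv2.INTER_CUBIC)
y=cv2.resize(b[140:280,95:225],None,fx=3,fy=3,interpolation=cv2.INTER_CUBIC)
cv2.imwrite('pics/c3.png',cv2.hconcat([x,y]))
E
```

```text
(no output)
```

View pics/c1.png

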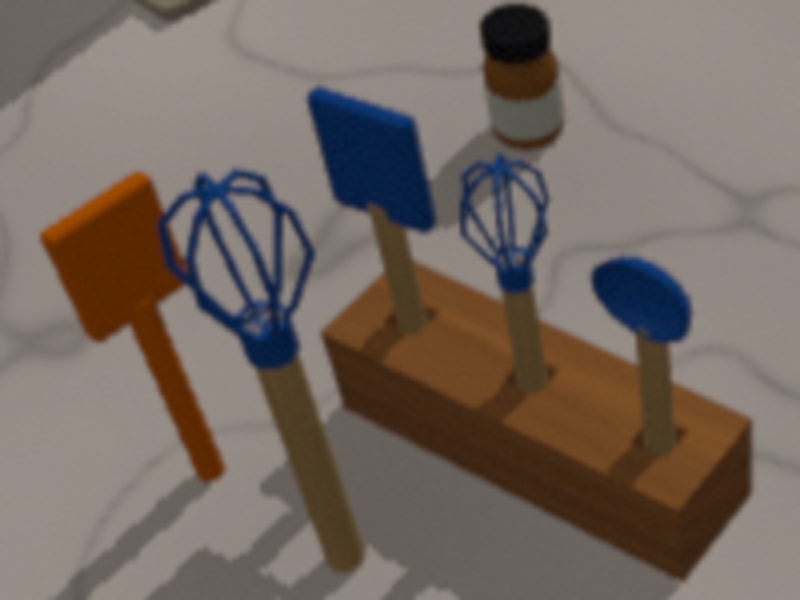

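View pics/c2.png

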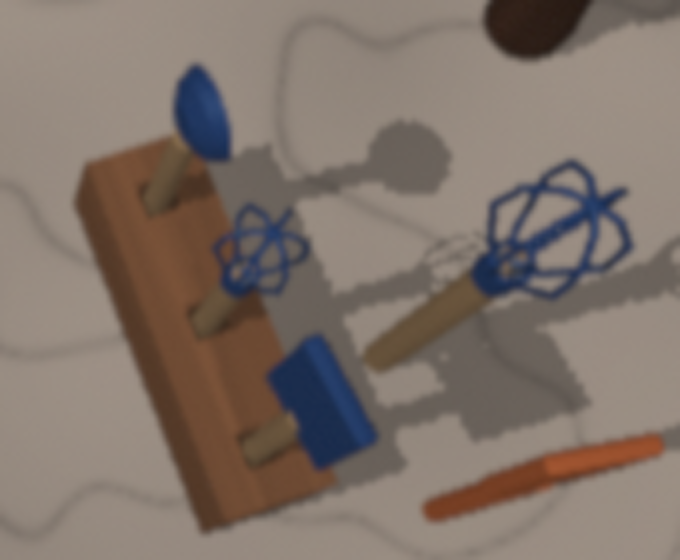

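View pics/c3.png

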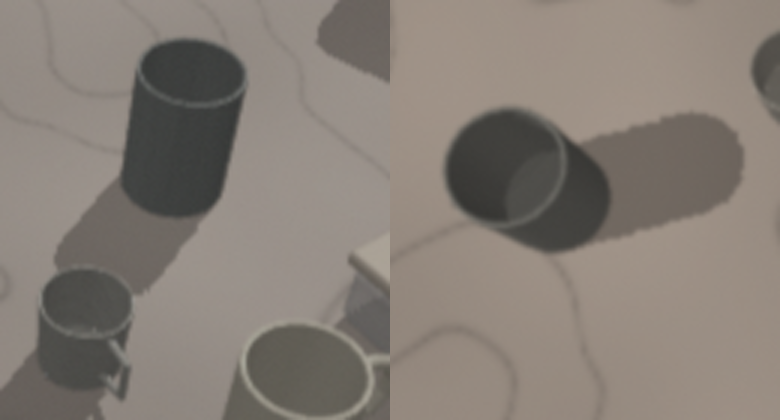

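```bash
cat > h.py <<'E'
import numpy as np,cv2
from bench import *
from scipy.optimize import minimize
from scipy.spatial.transform import Rotation as R
def proj(n,X):
    c=calibration(n);p=(np.atleast_2d(X)@c['R'].T+c['t'])@c['camera_matrix'].T
    return p[:,:2]/p[:,2:]
def ray(n,px,z):
    c=calibration(n);d=c['R'].T@np.linalg.inv(c['camera_matrix'])@[*px,1];o=-c['R'].T@c['t']
    return o+d*(z-o[2])/d[2]
E
python3 - <<'E'
from h import *
# holder
for n,p in(("scene",(333.7,119)),("top",(133.3,195.3))): print("holder",ray(n,p,.11))
f=lambda X,Y:(60+X/4-.4,130+Y/3.75-.4); g=lambda X,Y:(280+X/4-.4,110+Y/4-.4)
for k,s,t in(("spat",(415,325),(262,443)),("whisk",(533,383),(208,318)),("spoon",(660,443),(160,195))):
    print(k,ray("scene",f(*s),.065),ray("top",g(*t),.065))
for s in((322,333),(683,512),(751,420),(425,262)):print("block sc",ray("scene",f(*s),.065))
for s in((88,165),(205,530),(335,485),(185,137)):print("block tp",ray("top",g(*s),.065))
ims={n:cv2.imread(f'pics/{n}0.png') for n in("scene","top")}
boxes={"scene":(136,150,170,196),"top":(340,185,380,235)}
M={}
for n,(x0,y0,x1,y1) in boxes.items():
    im=ims[n].astype(int);m=(im[...,0]>im[...,2]+35)
    k=np.zeros_like(m);k[y0:y1,x0:x1]=1;m&=k
    nn,l,st,_=cv2.connectedComponentsWithStats(m.astype(np.uint8));M[n]=(l==1+np.argmax(st[1:,4])).astype(float);print(n,st)
def rot(p):return R.from_euler('XYZ',[p[2],p[3],0])*R.from_euler('z',p[4])
bl=np.array([[a,b,c] for a in(-.025,.025) for b in(-.005,.005) for c in(.13,.20)])
def render(n,p):
    q=proj(n,rot(p).apply(bl)+[p[0],p[1],.01]);x0,y0,x1,y1=boxes[n];S=8
    q=(q+.5)*S-np.array([x0-5,y0-5])*S
    m=np.zeros(((y1-y0+10)*S,(x1-x0+10)*S),np.uint8)
    cv2.fillConvexPoly(m,cv2.convexHull(np.round(q).astype(np.int32)),1)
    return cv2.resize(m.astype(np.float32),None,fx=1/S,fy=1/S,interpolation=cv2.INTER_AREA)
def cost(p):
    e=0
    for n,(x0,y0,x1,y1) in boxes.items():
        e+=((render(n,p)-M[n][y0-5:y1+5,x0-5:x1+5])**2).sum()
    return e
b0=ray("scene",f(415,325),.065)
best=None
for yaw in np.arange(0,3.14,.26):
    p0=np.array([b0[0],b0[1],0,0,yaw])
    r=minimize(cost,p0,method='Nelder-Mead',options=dict(initial_simplex=np.vstack([p0]+[p0+d for d in np.diag([.008,.008,.06,.06,.15])]),maxiter=600))
    if best is None or r.fun<best.fun:best=r
print(best.fun,best.x, 'axis',rot(best.x).as_matrix()[:,2],'x',rot(best.x).as_matrix()[:,0])
print("pt at z~.105",rot(best.x).apply([0,0,.095])+[*best.x[:2],.01])
E
```

```text
holder [0.56903363 0.18986111 0.11      ]
holder [0.56388688 0.19246524 0.11      ]
spat [ 0.46775824 -0.21220699  0.065     ] [ 0.46053668 -0.20994019  0.065     ]
whisk [ 0.53520572 -0.20049932  0.065     ] [ 0.52812588 -0.19608384  0.065     ]
spoon [ 0.60259301 -0.18763766  0.065     ] [ 0.59722454 -0.18449054  0.065     ]
block sc [ 0.4393364  -0.24439825  0.065     ]
block sc [ 0.63618343 -0.20865548  0.065     ]
block sc [ 0.62373846 -0.15103637  0.065     ]
block sc [ 0.43958605 -0.18130378  0.065     ]
block tp [ 0.61940527 -0.15021488  0.065     ]
block tp [ 0.42225436 -0.17311369  0.065     ]
block tp [ 0.43435892 -0.2413991   0.065     ]
block tp [ 0.6270328  -0.20373896  0.065     ]
scene [[     0      0    512    384 195889]
 [   137    153     31     38    717]
 [   136    194      1      2      2]]
top [[     0      0    512    384 196166]
 [   348    194     26     32    442]]Traceback (most recent call last):
  File "<stdin>", line 33, in <module>
    res = _minimize_neldermead(fun, x0, args, callback, bounds=bounds,
                               **options)
    fxr = func(xr)
    fx = function(np.copy(x), *(wrapper_args + args))
  File "<stdin>", line 27, in cost
  File "<stdin>", line 19, in render
  File "h.py", line 6, in proj
    c=calibration(n);p=(np.atleast_2d(X)@c['R'].T+c['t'])@c['camera_matrix'].T
ValueError: time passes only in moves, steps and waits
```

```bash
python3 - <<'E'
from bench import *
import pickle
pickle.dump({n:calibration(n) for n in("scene","top","wrist")},open('cal.pkl','wb'))
E
cat > h.py <<'E'
import numpy as np,cv2,pickle
from scipy.optimize import minimize
from scipy.spatial.transform import Rotation as R
C=pickle.load(open('cal.pkl','rb'))
def proj(n,X):
    c=C[n];p=(np.atleast_2d(X)@c['R'].T+c['t'])@c['camera_matrix'].T
    return p[:,:2]/p[:,2:]
def ray(n,px,z):
    c=C[n];d=c['R'].T@np.linalg.inv(c['camera_matrix'])@[*px,1];o=-c['R'].T@c['t']
    return o+d*(z-o[2])/d[2]
E
cat > fit.py <<'E'
from h import *
ims={n:cv2.imread(f'pics/{n}0.png') for n in("scene","top")}
def rot(p):return R.from_euler('XYZ',[p[2],p[3],0])*R.from_euler('z',p[4])
bl=np.array([[a,b,c] for a in(-.025,.025) for b in(-.005,.005) for c in(.13,.20)])
th=np.linspace(0,2*np.pi,60)
cyl=np.array([[.04*np.cos(t),.04*np.sin(t),z] for t in th for z in(0,.11)])
def mk(boxes,M,pts):
    def cost(p):
        e=0
        for n,(x0,y0,x1,y1) in boxes.items():
            q=proj(n,pts(p));S=8
            q=(q+.5)*S-np.array([x0-5,y0-5])*S
            m=np.zeros(((y1-y0+10)*S,(x1-x0+10)*S),np.uint8)
            cv2.fillConvexPoly(m,cv2.convexHull(np.round(q).astype(np.int32)),1)
            m=cv2.resize(m.astype(np.float32),None,fx=1/S,fy=1/S,interpolation=cv2.INTER_AREA)
            e+=((m-M[n][y0-5:y1+5,x0-5:x1+5])**2).sum()
        return e
    return cost
def seg(boxes):
    M={}
    for n,(x0,y0,x1,y1) in boxes.items():
        im=ims[n].astype(int);m=(im[...,0]>im[...,2]+35)
        k=np.zeros_like(m);k[y0:y1,x0:x1]=1;m&=k
        nn,l,st,_=cv2.connectedComponentsWithStats(m.astype(np.uint8));M[n]=(l==1+np.argmax(st[1:,4])).astype(float)
    return M
def run(boxes,tag):
    M=seg(boxes);cost=mk(boxes,M,lambda p:rot(p).apply(bl)+[p[0],p[1],.01]);best=None
    for yaw in np.arange(0,3.14,.26):
        p0=np.array([.464,-.211,0,0,yaw])
        r=minimize(cost,p0,method='Nelder-Mead',options=dict(initial_simplex=np.vstack([p0]+[p0+d for d in np.diag([.008,.008,.06,.06,.15])]),maxiter=600))
        if best is None or r.fun<best.fun:best=r
    Rm=rot(best.x)
    print(tag,best.fun.round(1),best.x.round(4),'axis',Rm.as_matrix()[:,2].round(3),'x',Rm.as_matrix()[:,0].round(3),
     "z.105",(Rm.apply([0,0,.095])+[*best.x[:2],.01]).round(4),"blade c",(Rm.apply([0,0,.165])+[*best.x[:2],.01]).round(4))
B={"scene":(136,150,170,196),"top":(340,185,380,235)}
run(B,"both")
B={"scene":(305,100,360,175),"top":(105,165,175,230)}
pass
# holder
B={"scene":(300,100,360,175),"top":(105,165,175,230)}
pr={}
for n in B:
    im=ims[n]; print(n,[im[y,x].tolist() for y,x in (((135,330),(120,300),(170,310)) if n=="scene" else ((195,133),(180,180),(225,120)))])
for n in B:
  for p,nm in(((.566,.191),'h'),):
    im=ims[n].copy()
    q=proj(n,cyl+[p[0],p[1],0]);cv2.polylines(im,[np.round(cv2.convexHull(q.astype(np.float32))*16).astype(np.int32)],True,(0,0,255),1,cv2.LINE_AA,4)
    x0,y0,x1,y1=B[n];pr[n]=cv2.resize(im[y0-5:y0+75,x0-5:x0+75],None,fx=5,fy=5,interpolation=cv2.INTER_CUBIC)
cv2.imwrite('pics/hold.png',cv2.hconcat([pr["scene"],pr["top"]]))
E
python3 fit.py
```

```text
both 230.8 [ 0.4704 -0.2103 -0.0066 -0.0609  3.2495] axis [-0.061  0.007  0.998] x [-0.992 -0.108 -0.06 ] z.105 [ 0.4646 -0.2097  0.1048] blade c [ 0.4604 -0.2093  0.1747]
scene [[60, 62, 60], [132, 139, 147], [100, 105, 111]]
top [[60, 63, 64], [127, 137, 149], [130, 140, 153]]
```

View pics/hold.png

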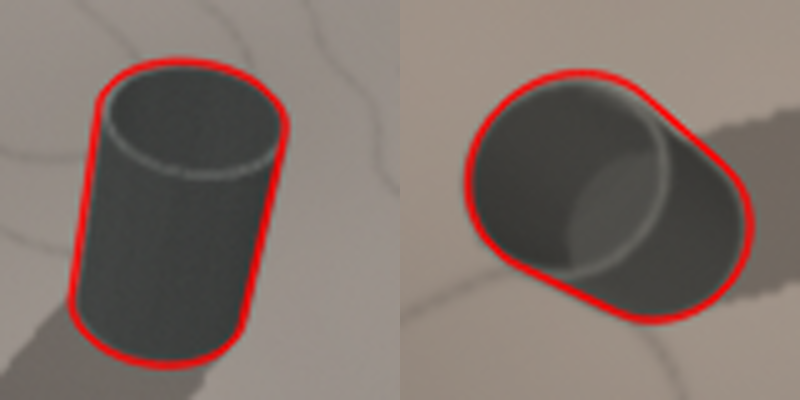

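```bash
cat >> fit.py <<'E'
B={"scene":(136,150,170,196),"top":(340,185,380,235)}
M=seg(B)
p=np.array([ 0.4704,-0.2103,-0.0066,-0.0609,3.2495]);pr=[]
for n in B:
    x0,y0,x1,y1=B[n];im=cv2.resize(ims[n][y0-10:y0+70,x0-20:x0+60],None,fx=5,fy=5,interpolation=cv2.INTER_CUBIC)
    q=(proj(n,rot(p).apply(bl)+[p[0],p[1],.01])+.5-[x0-20,y0-10])*5-.5
    cv2.polylines(im,[np.round(cv2.convexHull(q.astype(np.float32))).astype(np.int32)],True,(0,0,255),1)
    mm=cv2.resize(M[n][y0-10:y0+70,x0-20:x0+60].astype(np.uint8),None,fx=5,fy=5,interpolation=0)
    cs,_=cv2.findContours(mm,0,2);cv2.drawContours(im,cs,-1,(0,255,0),1);pr.append(im)
cv2.imwrite('pics/sp.png',cv2.hconcat(pr))
E
python3 fit.py
```

```text
both 230.8 [ 0.4704 -0.2103 -0.0066 -0.0609  3.2495] axis [-0.061  0.007  0.998] x [-0.992 -0.108 -0.06 ] z.105 [ 0.4646 -0.2097  0.1048] blade c [ 0.4604 -0.2093  0.1747]
scene [[60, 62, 60], [132, 139, 147], [100, 105, 111]]
top [[60, 63, 64], [127, 137, 149], [130, 140, 153]]
```

View pics/sp.png

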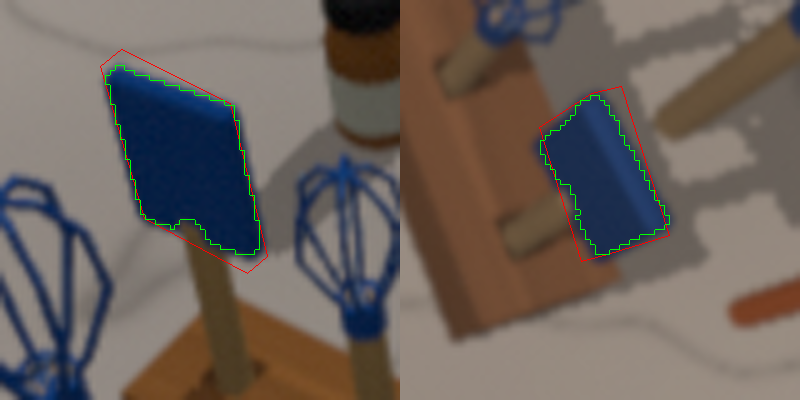

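```bash
cat > s.py <<'E'
from h import *
f=lambda X,Y:(60+X/4-.4,130+Y/3.75-.4); g=lambda X,Y:(280+X/4-.4,110+Y/4-.4)
def tri(s,t):
    A=[];o=[]
    for n,p in(("scene",s),("top",t)):
        c=C[n];d=c['R'].T@np.linalg.inv(c['camera_matrix'])@[*p,1];d/=np.linalg.norm(d);P=np.eye(3)-np.outer(d,d)
        A.append(P);o.append(P@(-c['R'].T@c['t']))
    X=np.linalg.lstsq(np.vstack(A),np.hstack(o),rcond=None)[0]
    return X.round(4),[(proj(n,X)[0]-p).round(1) for n,p in(("scene",s),("top",t))]
print("decoy whisk base",tri(f(345,565),g(375,360)))
print("decoy whisk neck",tri(f(272,345),g(500,270)))
print("decoy whisk balloon top",tri(f(210,185),g(625,190)))
print("orange base",tri(f(208,478),g(432,512)))
print("orange top L",tri(f(45,235),g(660,443)))
print("neck spat",tri(f(382,212),g(290,420)))
print("handle base spat",tri(f(413,328),g(260,445)))
print("small whisk neck",tri(f(515,275),g(237,283)))
print("small whisk top",tri(f(500,160),g(290,215)))
print("spoon",tri(f(640,295),g(203,113)))
# blade corners top edge: front edge left/right
E
python3 s.py
```

```text
decoy whisk base (array([ 0.5062, -0.302 , -0.0092]), [array([ 0.1, -0. ]), array([0.1, 0. ])])
decoy whisk neck (array([ 0.5078, -0.302 ,  0.1673]), [array([-0.5, -0. ]), array([-0.4, -0.2])])
decoy whisk balloon top (array([ 0.5093, -0.307 ,  0.268 ]), [array([-2.2, -0.1]), array([-2. , -0.7])])
orange base (array([ 0.418 , -0.3131, -0.0079]), [array([0.2, 0. ]), array([0.2, 0.1])])
orange top L (array([ 0.4196, -0.3346,  0.1973]), [array([-0., -0.]), array([-0., -0.])])
neck spat (array([ 0.4587, -0.2073,  0.1373]), [array([ 1.1, -0. ]), array([1. , 0.5])])
handle base spat (array([ 0.4613, -0.2106,  0.0557]), [array([-0.4,  0. ]), array([-0.3, -0.2])])
small whisk neck (array([ 0.5274, -0.1955,  0.1347]), [array([-0.3,  0. ]), array([-0.2, -0.1])])
small whisk top (array([ 0.5333, -0.1999,  0.2162]), [array([-1.2,  0.1]), array([-1. , -0.5])])
spoon (array([ 0.5984, -0.188 ,  0.1702]), [array([ 0.4, -0.1]), array([0.3, 0.2])])
```

```bash
cat > fit2.py <<'E'
exec(open('fit.py').read().split('B={"scene":(136')[0])
B={"scene":(136,150,170,196),"top":(340,185,380,235)}
M=seg(B)
for n in M: M[n]=M[n]
def cost(p):
    b=bl.copy();b[:,0]*=p[9];b[:,2]=.165+(b[:,2]-.165)*p[9];W=rot(p).apply(b)+[p[0],p[1],.01]
    e=0
    for i,(n,(x0,y0,x1,y1)) in enumerate(B.items()):
        q=proj(n,W)+p[5+2*i:7+2*i];S=8
        q=(q+.5)*S-np.array([x0-5,y0-5])*S
        m=np.zeros(((y1-y0+10)*S,(x1-x0+10)*S),np.uint8)
        cv2.fillConvexPoly(m,cv2.convexHull(np.round(q).astype(np.int32)),1)
        m=cv2.resize(m.astype(np.float32),None,fx=1/S,fy=1/S,interpolation=cv2.INTER_AREA)
        e+=((m-M[n][y0-5:y1+5,x0-5:x1+5])**2).sum()
    return e+8*(p[5:9]**2).sum()+ (max(0,np.hypot(p[2],p[3])-.11)*1e3)**2
best=[]
for yaw in np.arange(-.6,.6,.15):
    p0=np.array([.464,-.211,0,0,yaw,0,0,0,0,.95])
    r=minimize(cost,p0,method='Powell',options=dict(maxiter=30))
    r=minimize(cost,r.x,method='Nelder-Mead',options=dict(initial_simplex=np.vstack([r.x]+[r.x+d for d in np.diag([.004,.004,.03,.03,.1,.5,.5,.5,.5,.03])]),maxiter=2500))
    best.append(r)
best.sort(key=lambda r:r.fun)
for b in best[:3]:
    Rm=rot(b.x);print(b.fun.round(1),b.x.round(3),'axis',Rm.as_matrix()[:,2].round(3),'x',Rm.as_matrix()[:,0].round(3),'blade',(Rm.apply([0,0,.165])+[*b.x[:2],.01]).round(4))
E
python3 fit2.py; python3 -c "
from h import *
q=R.from_quat([-0.70043001,-0.09667141,0.7006441,-0.09565716]);print(q.as_matrix().round(3))"
```

```text
75.9 [ 0.463 -0.21  -0.005 -0.019  0.253  0.227  0.115 -0.061  0.173  0.877] axis [-0.019  0.005  1.   ] x [0.968 0.25  0.017] blade [ 0.4596 -0.2091  0.175 ]
76.9 [ 0.461 -0.21  -0.007 -0.007  0.248  0.114  0.249  0.03   0.204  0.873] axis [-0.007  0.007  1.   ] x [0.969 0.246 0.005] blade [ 0.4596 -0.2087  0.175 ]
78.6 [ 0.461 -0.209 -0.002 -0.009  0.254  0.182  0.177 -0.055  0.169  0.875] axis [-0.009  0.002  1.   ] x [0.968 0.251 0.008] blade [ 0.4597 -0.209   0.175 ]
[[-0.     0.269 -0.963]
 [ 0.001 -0.963 -0.269]
 [-1.    -0.001  0.   ]]
```

Call:
arm_command(
  targets=[0, 0, 0, -1, -0.6, -0.6, 1, 0, 0, 0, -1, -0.8, -0.8, 1, 0, 0, 0, -1, -0.9, -0.9, 1, 0, 0, 0, -0.6, -1, -1, 1, 0, 0, 0, 0, -1, -1, 1, 0, 0, 0, 0, -1, -1, 1, 0, 0, 0, 0, -1, -1, 1, 0, 0, 0, 0, -1, -1, 1, 0, 0, 0, 0, -1, -1, 1, 0, 0, 0, 0, -0.6, -0.6, 1],
)

```text
time: 0.93
ee_pos: [0.3242, -0.3182, 0.3334]
eef_rot: [-0.699, -0.095, 0.703, -0.09]
ft_force: [-0.2, 0.1, -0.5]
width: 0.0869
```

```bash
python3 - <<'E'
from bench import *
import cv2
s=read_state();print(s['time'],s['ee_pos'],s['eef_rot'],s['joint_vel'].round(2),s['joint_positions'].round(2))
im=camera("wrist");cv2.imwrite("pics/w1.png",im[:,:,::-1])
E
```

```text
0.9333 [ 0.32417729 -0.31817653  0.33338742] [-0.69912515 -0.0954784   0.70290822 -0.08959868] [-0.23 -0.16 -0.26  0.14 -0.05  0.   -0.48] [ 1.   -0.06 -0.3   1.72 -0.02  1.49 -0.61]
```

View pics/w1.png

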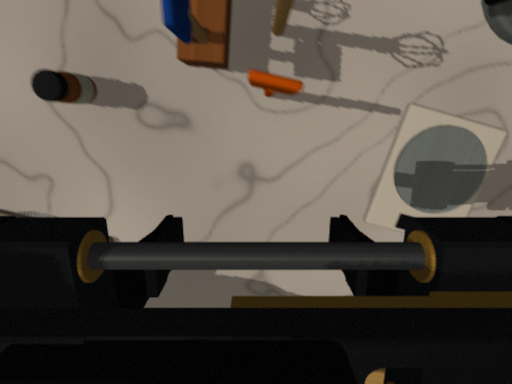

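Call:
arm_command(
  targets=[0, 0, 0, 0, -0.9, -0.9, 1, 0, 0, 0, 0, -0.9, -0.9, 1, 0, 0, 0, 0, -0.9, -0.9, 1, 0, 0.13, 0, 0, 0, 0, 1, 0, 0.13, 0, 0, 0, 0, 1, 0, 0.13, 0, 0, 0, 0, 1, 0, 0.13, 0, 0, 0, 0, 1, 0, 0.13, 0, 0, 0, 0, 1, 0, 0.04, 0, 0, 0, 0, 1, 0, 0, 0, 0, 0, 0, 1],
)

```text
time: 1.82
ee_pos: [0.3769, -0.2262, 0.3332]
eef_rot: [0.868, 0.119, -0.479, 0.063]
ft_force: [0.4, -0.3, -0.1]
width: 0.0867
```

```bash
python3 - <<'E'
from bench import *
from h import *
s=read_state();print(s['time'],s['ee_pos'],s['eef_rot'],s['joint_vel'].round(2),s['joint_positions'].round(2));print(R.from_quat(s['eef_rot']).as_matrix().round(3))
im=camera("wrist");cv2.imwrite("pics/w2.png",im[:,:,::-1])
pickle.dump((s['ee_pos'],s['eef_rot']),open('w2.pkl','wb'))
E
```

```text
1.8167 [ 0.37689462 -0.22623133  0.33324944] [ 0.86765646  0.11941027 -0.4785129   0.06276038] [ 0.02 -0.01  0.01  0.02  0.   -0.    0.  ] [ 0.97 -0.32 -0.14  2.03 -0.58  1.21 -0.32]
[[ 0.514  0.267 -0.815]
 [ 0.147 -0.964 -0.223]
 [-0.845 -0.005 -0.534]]
```

View pics/w2.png

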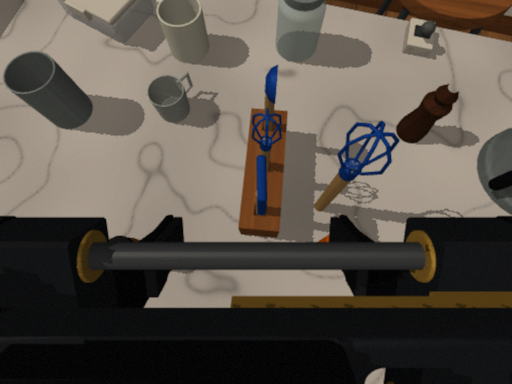

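```bash
cat >> h.py <<'E'
def wray(pkl,px,z):
    p,q=pickle.load(open(pkl,'rb'));Rm=R.from_quat(q).as_matrix();T=C['wrist']['tool_from_camera']
    d=Rm@T[:3,:3]@np.linalg.inv(C['wrist']['camera_matrix'])@[*px,1];o=Rm@T[:3,3]+p
    return o+d*(z-o[2])/d[2]
def wproj(pkl,X):
    p,q=pickle.load(open(pkl,'rb'));Rm=R.from_quat(q).as_matrix();T=C['wrist']['tool_from_camera']
    c=((np.atleast_2d(X)-p)@Rm-T[:3,3])@T[:3,:3];c=c@C['wrist']['camera_matrix'].T
    return c[:,:2]/c[:,2:]
E
python3 - <<'E'
from h import *
im=cv2.imread('pics/w2.png')
x0,y0=230,140
c=cv2.resize(im[y0:y0+100,x0:x0+70],None,fx=6,fy=6,interpolation=cv2.INTER_CUBIC)
for p,col in(([0.463,-0.21,-0.005,-0.019,0.253],(0,0,255)),):
    Rm=R.from_euler('XYZ',[p[2],p[3],0])*R.from_euler('z',p[4])
    b=np.array([[a,e,k] for k in(.2,.13) for a,e in((-.025,-.005),(.025,-.005),(.025,.005),(-.025,.005))])
    q=(wproj('w2.pkl',Rm.apply(b)+[p[0],p[1],.01])+.5-[x0,y0])*6-.5
    for g in(q[:4],q[4:]):cv2.polylines(c,[np.round(g).astype(np.int32)],True,col,1)
cv2.imwrite('pics/w2c.png',c)
E
```

```text
(no output)
```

View pics/w2c.png

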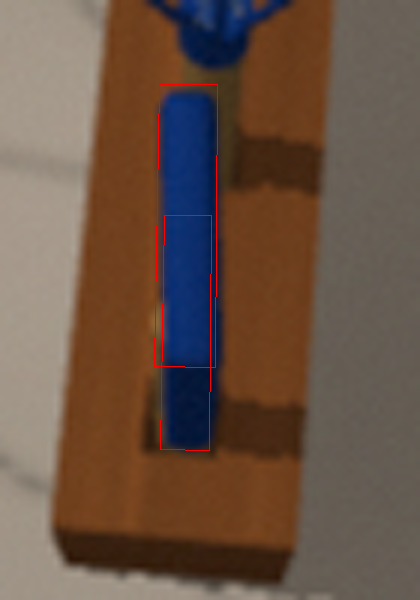

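Call:
arm_command(
  targets=[0, 0, 0, 0.5, 0.23, 0.53, 1, 0, 0, 0, 0.9, 0, 0, 1, 0, 0, 0, 0.9, 0, 0, 1, 0, 0, 0, 0.9, 0, 0, 1, 0, 0, 0, 0.7, 0, 0, 1, 0, 0, 0, 0.3, 0, 0, 1, 0, 0, 0, 0, 0, 0, 1],
)

```text
time: 2.45
ee_pos: [0.4256, -0.2186, 0.2353]
eef_rot: [0.864, 0.121, -0.483, 0.067]
ft_force: [-1.4, -0.1, -0.1]
width: 0.087
```

```bash
cat > st.py <<'E'
import sys
from bench import *
from h import *
s=read_state();Rm=R.from_quat(s['eef_rot']).as_matrix();print(s['time'],s['ee_pos'].round(4),s['width'],s['ft_force'].round(2));print(Rm.round(3))
if len(sys.argv)>2:
    t=np.array(eval(sys.argv[2]));print('tool units',(Rm.T@(t-s['ee_pos'])/.025).round(2))
o=[]
for n in sys.argv[3:]:
    im=camera(n)[:,:,::-1];cv2.imwrite(f'pics/{sys.argv[1]}_{n}.png',im)
    if n=='wrist':pickle.dump((s['ee_pos'],s['eef_rot']),open(sys.argv[1]+'.pkl','wb'))
E
python3 st.py a1 "[.4458,-.2124,.1975]" wrist scene
```

```text
2.45 [ 0.4256 -0.2186  0.2353] 0.08697987809368254 [-1.36 -0.1  -0.1 ]
[[ 0.504  0.275 -0.819]
 [ 0.145 -0.962 -0.233]
 [-0.852 -0.001 -0.524]]
tool units [ 1.73 -0.02  0.07]
```

View pics/a1_wrist.png

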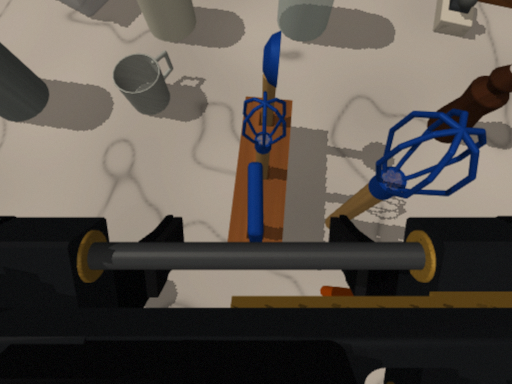

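View pics/a1_scene.png

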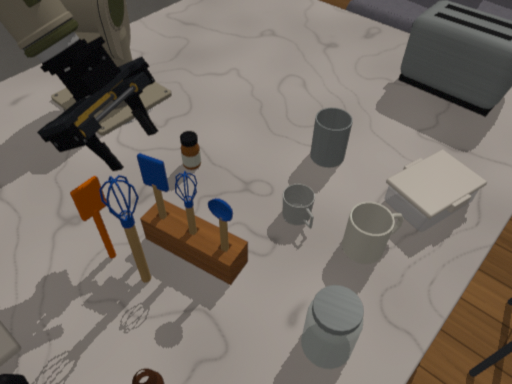

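Call:
arm_command(
  targets=[0, 0, 0, 0.6, 0, 0.05, 1, 0, 0, 0, 0.6, 0, 0, 1, 0, 0, 0, 0.4, 0, 0, 1, 0, 0, 0, 0.15, 0, 0, 1, 0, 0, 0, 0, 0, 0, 1],
)

```text
time: 2.97
ee_pos: [0.4481, -0.217, 0.2038]
eef_rot: [0.866, 0.118, -0.481, 0.07]
ft_force: [-0.2, -0.1, 0.4]
width: 0.0869
```

```bash
python3 st.py a2 "[.4458,-.2124,.1975]" wrist scene; python3 -c "
import cv2
a=cv2.imread('pics/a2_wrist.png');b=cv2.imread('pics/a2_scene.png')
cv2.imwrite('pics/a2.png',cv2.hconcat([cv2.resize(a[100:300,100:300],(400,400)),cv2.resize(b[100:250,50:200],(400,400),interpolation=2)]))"
```

```text
2.9667 [ 0.4481 -0.217   0.2038] 0.08690535883168937 [-0.23 -0.07  0.42]
[[ 0.51   0.271 -0.816]
 [ 0.137 -0.963 -0.234]
 [-0.849  0.008 -0.528]]
tool units [ 0.19 -0.2   0.17]
```

View pics/a2.png

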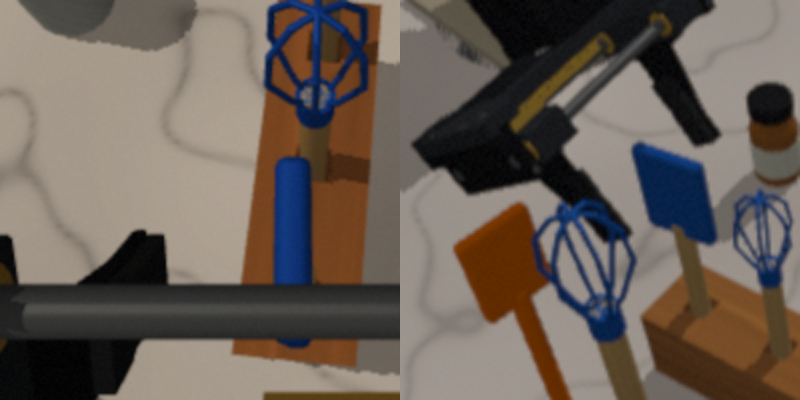

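Call:
arm_command(
  newtons=20,
  targets=[0, 0, 0, 0.3, -0.2, 0.15, 1, 0, 0, 0, 0.05, 0, 0, 1, 0, 0, 0, 0, 0, 0, 0.05, 0, 0, 0, 0, 0, 0, 0.05, 0, 0, 0, 0, 0, 0, 0.05, 0, 0, 0, 0, 0, 0, 0.05, 0, 0, 0, 0, 0, 0, 0.05, 0, 0, 0, 0, 0, 0, 0.05, 0, 0, 0, 0, 0, 0, 0.05, 0, 0, 0, 0, 0, 0, 0.05, 0, 0, 0, 0, 0, 0, 0.05],
)

```text
time: 3.98
ee_pos: [0.4479, -0.213, 0.1964]
eef_rot: [0.867, 0.116, -0.479, 0.071]
ft_force: [0.1, 1.5, -0.0]
width: 0.0354
```

```bash
python3 st.py a3 "[.4458,-.2124,.1975]" wrist scene; python3 -c "
import cv2
a=cv2.imread('pics/a3_wrist.png');b=cv2.imread('pics/a3_scene.png')
cv2.imwrite('pics/a3.png',cv2.hconcat([cv2.resize(a[100:300,150:350],(400,400)),cv2.resize(b[100:250,50:200],(400,400),interpolation=2)]))"
```

```text
3.9833 [ 0.4479 -0.213   0.1964] 0.03540296275303068 [ 0.15  1.52 -0.03]
[[ 0.513  0.269 -0.815]
 [ 0.133 -0.963 -0.234]
 [-0.848  0.011 -0.53 ]]
tool units [-0.08 -0.04  0.04]
```

View pics/a3.png

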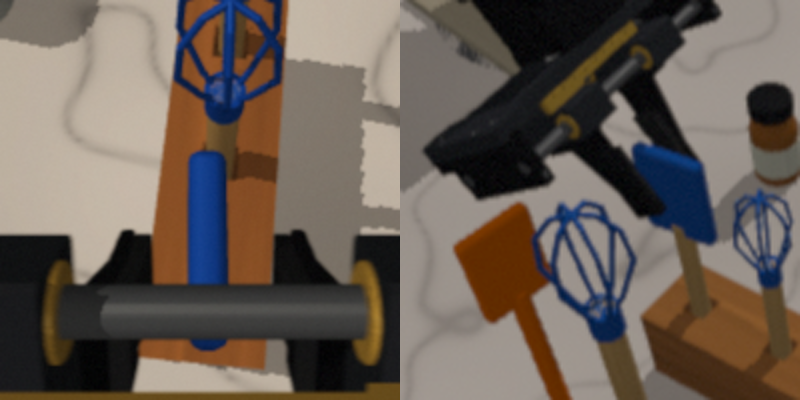

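Still closing; continue.

Call:
arm_command(
  targets=[0, 0, 0, 0, 0, 0, 0.05, 0, 0, 0, 0, 0, 0, 0.05, 0, 0, 0, 0, 0, 0, 0.05, 0, 0, 0, 0, 0, 0, 0.05, 0, 0, 0, 0, 0, 0, 0.05, 0, 0, 0, 0, 0, 0, 0.05],
  newtons=20,
)

```text
time: 4.58
ee_pos: [0.4479, -0.2127, 0.1964]
eef_rot: [0.867, 0.116, -0.48, 0.071]
ft_force: [0.4, -0.6, -1.0]
width: 0.0098
```

```bash
python3 st.py a4 "[.4455,-.211,.2665]" wrist; python3 -c "
import cv2
a=cv2.imread('pics/a4_wrist.png')
cv2.imwrite('pics/a4.png',cv2.resize(a[100:300,150:350],(600,600)))"
```

```text
4.5833 [ 0.4479 -0.2127  0.1964] 0.009803481795705905 [ 0.44 -0.58 -0.98]
[[ 0.513  0.269 -0.815]
 [ 0.134 -0.963 -0.234]
 [-0.848  0.011 -0.53 ]]
tool units [-2.42 -0.06 -1.42]
```

View pics/a4.png

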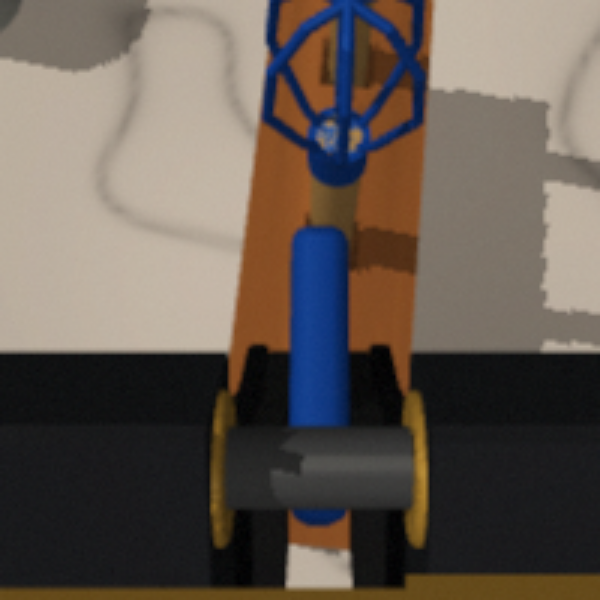

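Call:
arm_command(
  targets=[0, 0, 0, -0.3, 0, -0.18, 0.05, 0, 0, 0, -0.5, 0, -0.3, 0.05, 0, 0, 0, -0.55, 0, -0.33, 0.05, 0, 0, 0, -0.55, 0, -0.33, 0.05, 0, 0, 0, -0.4, 0, -0.24, 0.05, 0, 0, 0, 0, 0, 0, 0.05],
  newtons=30,
)

```text
time: 5.13
ee_pos: [0.4456, -0.2118, 0.2675]
eef_rot: [0.866, 0.116, -0.481, 0.07]
ft_force: [0.8, -0.9, -1.5]
width: 0.0097
```

```bash
python3 st.py a5 "[.4455,-.211,.3465]" wrist scene; python3 -c "
import cv2
a=cv2.imread('pics/a5_wrist.png');b=cv2.imread('pics/a5_scene.png')
cv2.imwrite('pics/a5.png',cv2.hconcat([cv2.resize(a[100:300,150:350],(400,400)),cv2.resize(b[80:280,50:250],(400,400),interpolation=2)]))"
```

```text
5.1333 [ 0.4456 -0.2118  0.2675] 0.00971505853588117 [ 0.78 -0.88 -1.5 ]
[[ 0.511  0.269 -0.816]
 [ 0.135 -0.963 -0.233]
 [-0.849  0.009 -0.528]]
tool units [-2.68 -0.   -1.67]
```

View pics/a5.png

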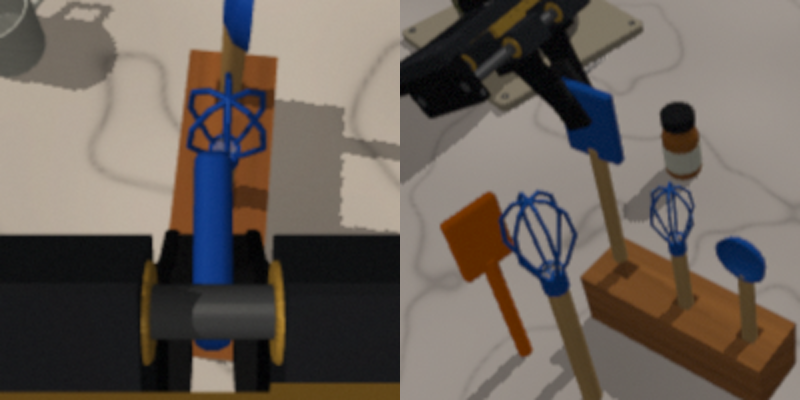

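Call:
arm_command(
  targets=[0, 0, 0, -0.6, 0, -0.36, 0.05, 0, 0, 0, -0.8, -0.2, -0.5, 0.05, 0, 0, 0, -0.8, -0.4, -0.5, 0.05, 0, 0, 0, -0.5, -0.7, -0.3, 0.05, 0, 0, 0, 0, -0.9, 0, 0.05, 0, 0, 0, 0, -0.9, 0, 0.05, 0, 0, 0, 0, -0.9, 0, 0.05, 0, 0, 0, 0, -0.9, 0, 0.05, 0, 0, 0, 0, -0.9, 0, 0.05, 0, 0, 0, 0, -0.9, 0, 0.05, 0, 0, 0, 0, -0.9, 0, 0.05, 0, 0, 0, 0, -0.5, 0, 0.05],
)

```text
time: 6.23
ee_pos: [0.4153, -0.0443, 0.3344]
eef_rot: [0.858, 0.121, -0.496, 0.059]
ft_force: [-0.4, 1.2, -1.5]
width: 0.0098
```

```bash
cat > tgt.py <<'E'
import sys
from bench import *
from h import *
s=read_state();Rm=R.from_quat(s['eef_rot']).as_matrix();p=s['ee_pos']
R0=R.from_quat([0.867,0.116,-0.48,0.071]).as_matrix();p0=np.array([.4479,-.2127,.1964])
sp=(R.from_euler('XYZ',[-.005,-.019,0])*R.from_euler('z',.253)).as_matrix()
bt=R0.T@(np.array([.463,-.21,.01])-p0);St=R0.T@sp
lean=np.radians(float(sys.argv[1]));off=float(sys.argv[2]);bz=float(sys.argv[3])
print('time',s['time'],'tcp',p.round(4),'width',s['width'],'butt now',(p+Rm@bt).round(4),'axis',(Rm@St[:,2]).round(3),'x',(Rm@St[:,0]).round(3))
L=(Rm@St[:,0])*[1,1,0];L/=np.linalg.norm(L)
z=np.cos(lean)*np.array([0,0,1])+np.sin(lean)*L;y=np.cross(z,L);y/=np.linalg.norm(y);S=np.c_[np.cross(y,z),y,z]
Rt=S@St.T; c=np.array([.567,.191,0])+(-off*L if len(sys.argv)<5 else 0)
butt=c+[0,0,bz]; pt=butt-Rt@bt
print('target tcp',pt.round(4),'shift units now',(Rm.T@(pt-p)/.025).round(2),'turn units',(R.from_matrix(Rm.T@Rt).as_rotvec()/(np.pi/4)).round(3))
E
python3 tgt.py 20 .02 .15
```

```text
time 6.2333 tcp [ 0.4153 -0.0443  0.3344] width 0.009771592494770723 butt now [ 0.423  -0.038   0.1476] axis [ 0.021 -0.015  1.   ] x [ 0.969  0.248 -0.016]
target tcp [0.5986 0.1984 0.3295] shift units now [ 5.12 -7.4  -8.19] turn units [-0.006 -0.424  0.016]
```

Call:
arm_command(
  targets=[0, 0, 0, 0.3, -0.6, -0.8, 0.05, 0, 0, 0, 0.45, -0.74, -0.85, 0.05, 0, 0, 0, 0.45, -0.74, -0.85, 0.05, 0, 0, 0, 0.45, -0.74, -0.85, 0.05, 0, 0, 0, 0.45, -0.74, -0.85, 0.05, 0, 0, 0, 0.45, -0.74, -0.85, 0.05, 0, 0, 0, 0.45, -0.74, -0.85, 0.05, 0, 0, 0, 0.45, -0.74, -0.85, 0.05, 0, 0, 0, 0.45, -0.74, -0.85, 0.05, 0, 0, 0, 0.4, -0.5, -0.5, 0.05],
)

```text
time: 7.07
ee_pos: [0.5905, 0.1995, 0.3358]
eef_rot: [0.855, 0.125, -0.5, 0.056]
ft_force: [-0.2, 0.1, -0.8]
width: 0.0098
```

```bash
python3 tgt.py 20 .02 .15
```

```text
time 7.0667 tcp [0.5905 0.1995 0.3358] width 0.009770613350058667 butt now [0.5963 0.2075 0.149 ] axis [ 0.031 -0.023  0.999] x [ 0.967  0.253 -0.024]
target tcp [0.5986 0.1986 0.3295] shift units now [ 0.36  0.13 -0.14] turn units [-0.011 -0.414  0.028]
```

Call:
arm_command(
  targets=[0, -0.1, 0.01, 0, 0.13, -0.1, 0.05, 0, -0.11, 0.01, 0, 0, 0, 0.05, 0, -0.11, 0, 0, 0, 0, 0.05, 0, -0.1, 0, 0, 0, 0, 0.05, 0, 0, 0, 0, 0, 0, 0.05, 0, 0, 0, 0, 0, 0, 0.05],
)

```text
time: 7.57
ee_pos: [0.5927, 0.2012, 0.327]
eef_rot: [0.754, 0.11, -0.642, 0.081]
ft_force: [-0.8, 0.3, -1.1]
width: 0.01
```

```bash
python3 tgt.py 20 .02 .13;python3 st.py b1 "[0,0,0]" wrist scene top; python3 -c "
import cv2
a=cv2.imread('pics/b1_top.png');b=cv2.imread('pics/b1_scene.png')
cv2.imwrite('pics/b1.png',cv2.hconcat([cv2.resize(a[120:270,70:220],(400,400),interpolation=2),cv2.resize(b[30:180,250:400],(400,400),interpolation=2)]))"
```

```text
time 7.5667 tcp [0.5927 0.2012 0.327 ] width 0.00996277262036227 butt now [0.536  0.1895 0.1491] axis [0.361 0.081 0.929] x [ 0.898  0.239 -0.37 ]
target tcp [0.5985 0.1988 0.3095] shift units now [ 0.72  0.17 -0.08] turn units [-0.01   0.038  0.016]
7.5667 [0.5927 0.2012 0.327 ] 0.00996277262036227 [-0.77  0.27 -1.14]
[[ 0.15   0.271 -0.951]
 [ 0.062 -0.962 -0.264]
 [-0.987 -0.019 -0.161]]
tool units [ 8.84  1.58 26.78]
```

View pics/b1.png

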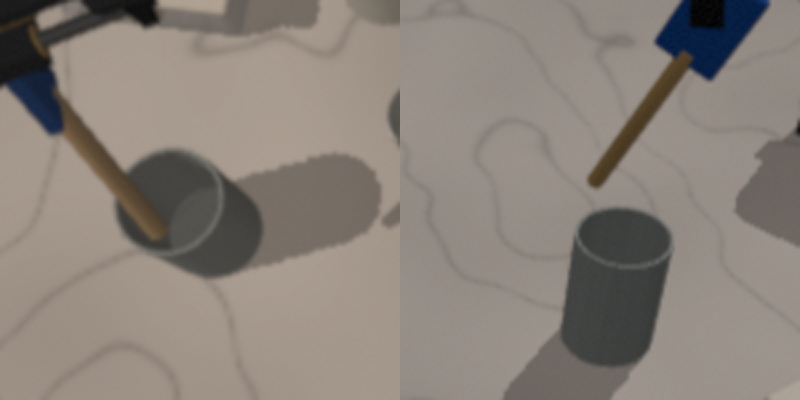

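View pics/b1_wrist.png

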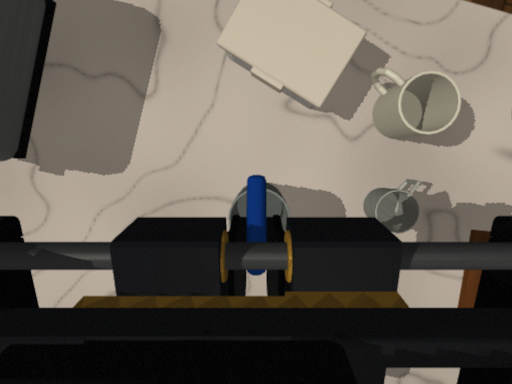

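```bash
python3 - <<'E'
src=open('s.py').read().split('print(')[0];exec(src)
print(tri((323.1-.3,97.3),(129.5,204.8)));print(tri((356.9-.3,51.2),(93,155.3)))
print("predicted butt px",proj("scene",[.536,.1895,.1491]),proj("top",[.536,.1895,.1491]))
E
```

```text
(array([0.5357, 0.1866, 0.1516]), [array([-0.2,  0.1]), array([-0.2, -0.2])])
(array([0.5869, 0.193 , 0.2746]), [array([-0.7,  0.4]), array([-0.9, -0.6])])
predicted butt px [[323.34436045  97.82468804]] [[128.17407558 204.99937176]]
```

Call:
arm_command(
  targets=[0, 0.04, 0.01, 0.35, 0.17, -0.08, 0.05, 0, 0, 0, 0.2, 0, 0, 0.05, 0, 0, 0, 0, 0, 0, 0.05],
)

```text
time: 7.97
ee_pos: [0.5962, 0.197, 0.3157]
eef_rot: [0.767, 0.107, -0.627, 0.084]
ft_force: [-0.3, -0.5, -0.0]
width: 0.0099
```

```bash
python3 tgt.py 20 .02 .0065
```

```text
time 7.9667 tcp [0.5962 0.197  0.3157] width 0.009932061325568866 butt now [0.5469 0.1851 0.1357] axis [0.322 0.083 0.943] x [ 0.913  0.236 -0.333]
target tcp [0.5986 0.1985 0.186 ] shift units now [ 5.11 -0.    0.93] turn units [-0.    -0.013  0.   ]
```

Call:
arm_command(
  targets=[0, 0, 0, 0.4, 0, 0.07, 0.05, 0, 0, 0, 0.6, 0, 0.11, 0.05, 0, 0, 0, 0.6, 0, 0.11, 0.05, 0, 0, 0, 0.6, 0, 0.11, 0.05, 0, 0, 0, 0.6, 0, 0.11, 0.05, 0, 0, 0, 0.6, 0, 0.11, 0.05, 0, 0, 0, 0.6, 0, 0.11, 0.05, 0, 0, 0, 0.1, 0, 0.02, 0.05, 0, 0, 0, 0, 0, 0, 0.05],
)

```text
time: 8.72
ee_pos: [0.5963, 0.1978, 0.2075]
eef_rot: [0.769, 0.106, -0.625, 0.084]
ft_force: [0.2, 0.3, -0.2]
width: 0.0101
```

```bash
python3 tgt.py 20 .02 .0065;python3 st.py b2 "[0,0,0]" scene top; python3 -c "
import cv2
a=cv2.imread('pics/b2_top.png');b=cv2.imread('pics/b2_scene.png')
cv2.imwrite('pics/b2.png',cv2.hconcat([cv2.resize(a[120:270,70:220],(400,400),interpolation=2),cv2.resize(b[50:200,250:400],(400,400),interpolation=2)]))"
```

```text
time 8.7167 tcp [0.5963 0.1978 0.2075] width 0.010065461840652816 butt now [0.5478 0.1856 0.0273] axis [0.318 0.084 0.944] x [ 0.915  0.235 -0.329]
target tcp [0.5986 0.1985 0.186 ] shift units now [0.86 0.   0.08] turn units [ 0.002 -0.017 -0.003]
8.7167 [0.5963 0.1978 0.2075] 0.010065461840652816 [ 0.16  0.26 -0.23]
[[ 0.196  0.268 -0.943]
 [ 0.057 -0.963 -0.262]
 [-0.979 -0.003 -0.204]]
tool units [ 3.    1.26 26.27]
```

View pics/b2.png

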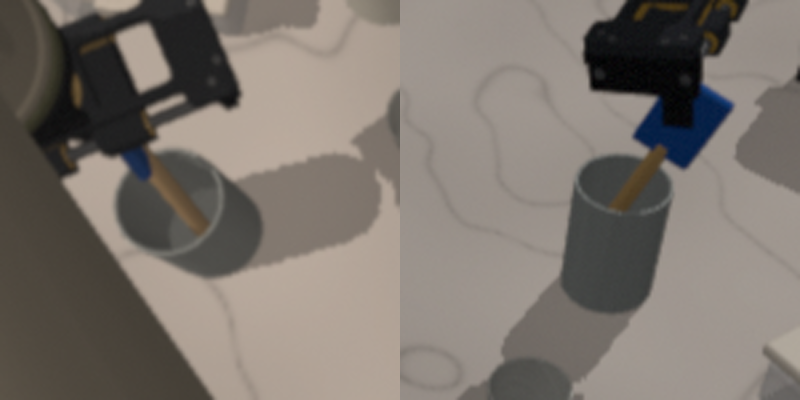

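Call:
arm_command(
  targets=[0, 0, 0, 0.25, 0, 0.05, 0.05, 0, 0, 0, 0.25, 0, 0.05, 0.05, 0, 0, 0, 0.12, 0, 0.02, 0.05, 0, 0, 0, 0, 0, 0, 0.05],
)

```text
time: 9.15
ee_pos: [0.5983, 0.1986, 0.1944]
eef_rot: [0.77, 0.106, -0.623, 0.084]
ft_force: [-0.2, 0.3, -1.5]
width: 0.0098
```

```bash
python3 tgt.py 20 .02 .0065
```

```text
time 9.15 tcp [0.5983 0.1986 0.1944] width 0.009778822649250028 butt now [0.5508 0.1866 0.0139] axis [0.313 0.083 0.946] x [ 0.917  0.235 -0.324]
target tcp [0.5986 0.1985 0.186 ] shift units now [0.33 0.01 0.06] turn units [ 0.002 -0.024 -0.003]
```

Call:
arm_command(
  targets=[0, 0, 0, 0.15, 0, 0.03, 0.05, 0, 0, 0, 0.12, 0, 0.02, 0.05, 0, 0, 0, 0, 0, 0, 0.05],
  newtons=10,
)

```text
time: 9.4
ee_pos: [0.5987, 0.1988, 0.1872]
eef_rot: [0.771, 0.106, -0.623, 0.084]
ft_force: [0.3, -0.1, -0.4]
width: 0.0097
```

Call:
arm_command(
  targets=[0, 0, 0, 0.1, 0, 0.02, 0.05, 0, 0, 0, 0, 0, 0, 0.05],
)

```text
time: 9.57
ee_pos: [0.5995, 0.1991, 0.1853]
eef_rot: [0.771, 0.106, -0.622, 0.084]
ft_force: [0.1, -1.1, -0.2]
width: 0.0101
```

```bash
python3 tgt.py 20 .02 .0065
```

```text
time 9.5667 tcp [0.5995 0.1991 0.1853] width 0.010136880199841243 butt now [0.5525 0.1873 0.0047] axis [0.311 0.082 0.947] x [ 0.917  0.235 -0.321]
target tcp [0.5986 0.1985 0.186 ] shift units now [-0.04  0.02  0.04] turn units [ 0.002 -0.028 -0.003]
```

Call:
arm_command(
  targets=[0, 0, 0, 0.1, 0, 0.02, 0.05, 0, 0, 0, 0, 0, 0, 0.05],
)

```text
time: 9.73
ee_pos: [0.6012, 0.1998, 0.1847]
eef_rot: [0.773, 0.106, -0.62, 0.083]
ft_force: [-0.9, -0.2, -0.2]
width: 0.0099
```

Call:
arm_command(
  targets=[0, 0, 0, 0.1, 0, 0.02, 0.05, 0, 0, 0, 0, 0, 0, 0.05],
)

```text
time: 9.9
ee_pos: [0.6028, 0.2004, 0.1839]
eef_rot: [0.774, 0.106, -0.618, 0.083]
ft_force: [-0.9, -1.3, -0.6]
width: 0.0099
```

```bash
python3 tgt.py 20 .02 .0065;python3 st.py b3 "[0,0,0]" scene top;python3 -c "
import cv2
a=cv2.imread('pics/b3_top.png');b=cv2.imread('pics/b3_scene.png')
cv2.imwrite('pics/b3.png',cv2.hconcat([cv2.resize(a[120:270,70:220],(400,400),interpolation=2),cv2.resize(b[50:200,250:400],(400,400),interpolation=2)]))
from bench import *
s=read_state();print(s['joint_positions'].round(3),s['torque'].round(2),s['ft_force'].round(2))"
```

```text
time 9.9 tcp [0.6028 0.2004 0.1839] width 0.009914323762695276 butt now [0.5573 0.189  0.0028] axis [0.302 0.079 0.95 ] x [ 0.92   0.236 -0.313]
target tcp [0.5986 0.1985 0.186 ] shift units now [-0.12  0.03  0.16] turn units [ 0.002 -0.039 -0.003]
9.9 [0.6028 0.2004 0.1839] 0.009914323762695276 [-0.87 -1.29 -0.62]
[[ 0.212  0.267 -0.94 ]
 [ 0.062 -0.964 -0.26 ]
 [-0.975 -0.003 -0.221]]
tool units [ 1.56  1.3  26.37]
[ 0.272  0.352 -0.816  1.686  0.354  1.012 -1.945] [-0.06 -0.16  0.03] [1.18 0.04 2.12]
```

View pics/b3.png

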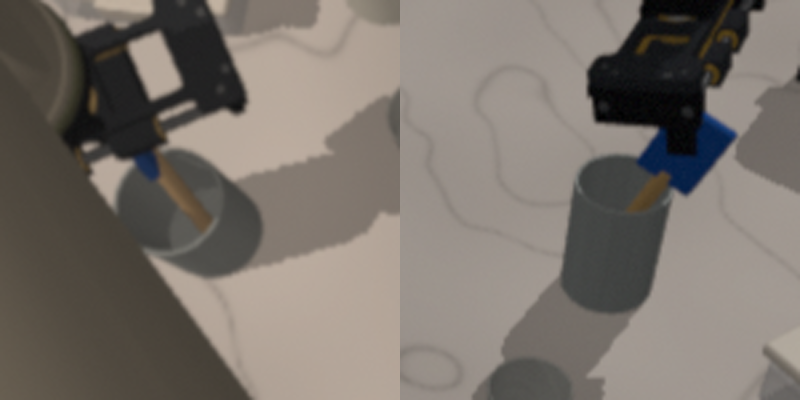

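Call:
arm_command(
  targets=[0, 0, 0, 0, 0, 0, 0.5, 0, 0, 0, 0, 0, 0, 0.5, 0, 0, 0, 0, 0, 0, 0.5, 0, 0, 0, 0, 0, 0, 0.5, 0, 0, 0, 0, 0, 0, 0.5, 0, 0, 0, 0, 0, 0, 0.5, 0, 0, 0, 0, 0, 0, 0.5, 0, 0, 0, 0, 0, 0, 0.5, 0, 0, 0, 0, 0, 0, 0.5, 0, 0, 0, 0, 0, 0, 0.5],
)

```text
time: 10.83
ee_pos: [0.6008, 0.1998, 0.1816]
eef_rot: [0.772, 0.106, -0.621, 0.083]
ft_force: [0.5, 0.4, -0.1]
width: 0.0433
```

```bash
python3 st.py b4 "[0,0,0]" scene top wrist;python3 -c "
import cv2
a=cv2.imread('pics/b4_wrist.png');b=cv2.imread('pics/b4_scene.png')
cv2.imwrite('pics/b4.png',cv2.hconcat([cv2.resize(a[100:300,150:350],(400,400),interpolation=2),cv2.resize(b[50:200,250:400],(400,400),interpolation=2)]))"
```

```text
10.8333 [0.6008 0.1998 0.1816] 0.04331731401151436 [ 0.55  0.45 -0.1 ]
[[ 0.207  0.267 -0.941]
 [ 0.06  -0.964 -0.261]
 [-0.976 -0.003 -0.216]]
tool units [ 1.63  1.29 26.27]
```

View pics/b4.png

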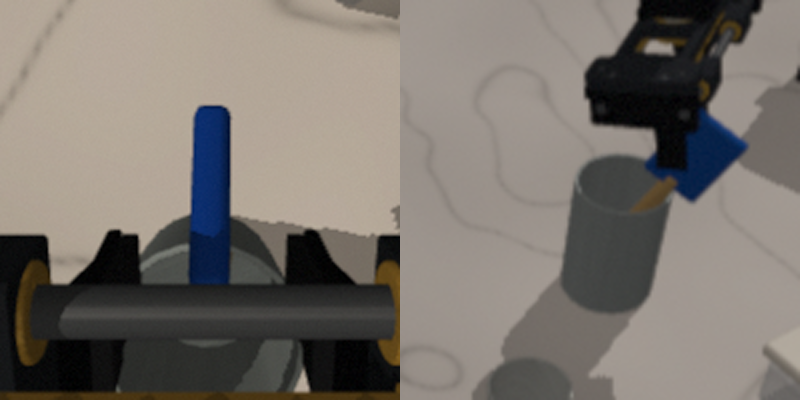

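Released, leaning on the rim between the open fingers. I'll retreat straight back.

Call:
arm_command(
  targets=[0, 0, 0, -0.5, 0, 0, 0.5, 0, 0, 0, -0.8, 0, 0.1, 0.5, 0, 0, 0, -0.9, 0, 0.2, 0.5, 0, 0, 0, -0.9, 0, 0.4, 0.5, 0, 0, 0, -0.9, 0, 0.6, 0.5, 0, 0, 0, -0.9, 0, 0.9, 0.5, 0, 0, 0, -0.7, 0, 1, 0.5, 0, 0, 0, -0.3, 0, 1, 0.5, 0, 0, 0, 0, 0, 1, 0.5, 0, 0, 0, 0, 0, 0.6, 0.5, 0, 0, 0, 0, 0, 0, 0.5],
)

```text
time: 11.9
ee_pos: [0.4258, 0.1552, 0.3072]
eef_rot: [0.774, 0.109, -0.618, 0.085]
ft_force: [-0.1, 0.1, 0.6]
width: 0.0433
```

```bash
python3 st.py b5 "[0,0,0]" scene top;python3 -c "
import cv2
a=cv2.imread('pics/b5_top.png');b=cv2.imread('pics/b5_scene.png')
cv2.imwrite('pics/b5.png',cv2.hconcat([cv2.resize(a[120:270,70:220],(400,400),interpolation=2),cv2.resize(b[50:200,250:400],(400,400),interpolation=2)]))"
```

```text
11.9 [0.4258 0.1552 0.3072] 0.04325304606150296 [-0.12  0.07  0.55]
[[ 0.213  0.273 -0.938]
 [ 0.063 -0.962 -0.266]
 [-0.975 -0.002 -0.222]]
tool units [ 7.96  1.35 20.36]
```

View pics/b5.png

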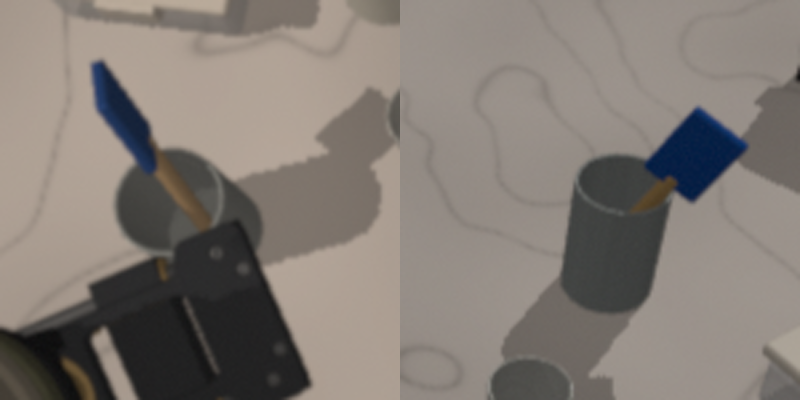

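View pics/b5_scene.png

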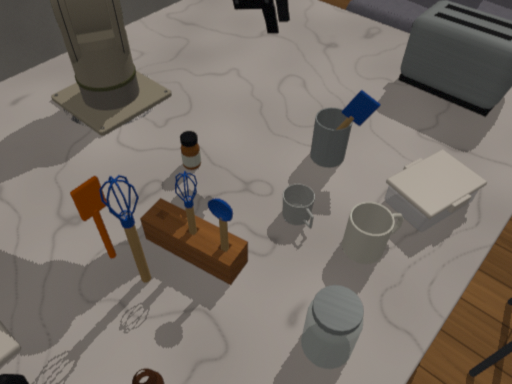

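```bash
cat > fit3.py <<'E'
exec(open('fit.py').read().split('B={"scene":(136')[0])
ims={n:cv2.imread(f'pics/b5_{n}.png') for n in("scene","top")}
B={"scene":(335,80,385,130),"top":(98,135,140,190)}
M=seg(B)
c0=mk(B,M,lambda p:R.from_rotvec(p[:3]).apply(bl-[0,0,.165])+p[3:6])
res=[]
for lean in(15,22,30):
  for yaw in(.1,.25,.4):
    L=np.array([np.cos(yaw),np.sin(yaw),0]);z=np.cos(np.radians(lean))*np.array([0,0,1])+np.sin(np.radians(lean))*L;y=np.cross(z,L);y/=np.linalg.norm(y)
    S=np.c_[np.cross(y,z),y,z];p0=np.r_[R.from_matrix(S).as_rotvec(),np.array([.545,.186,.006])+.165*z]
    r=minimize(c0,p0,method='Nelder-Mead',options=dict(initial_simplex=np.vstack([p0]+[p0+d for d in np.diag([.1,.1,.1,.01,.01,.01])]),maxiter=1500));res.append(r)
res.sort(key=lambda r:r.fun)
for r in res[:3]:
    S=R.from_rotvec(r.x[:3]).as_matrix();print(r.fun.round(1),sum(m.sum() for m in M.values()),'butt',(r.x[3:]-.165*S[:,2]).round(4),'lean',np.degrees(np.arccos(S[2,2])).round(1),'axis',S[:,2].round(3),'blade',r.x[3:].round(3))
d=cv2.absdiff(cv2.imread('pics/scene0.png'),ims['scene']).max(2)
print('holder/block change',(d[130:165,312:345]>40).sum(),(d[175:278,176:250]>40).sum())
E
python3 fit3.py
```

```text
165.9 981.0 butt [0.5431 0.2038 0.0042] lean 25.5 axis [0.43  0.016 0.903] blade [0.614 0.206 0.153]
166.4 981.0 butt [0.5419 0.2016 0.0046] lean 26.5 axis [0.445 0.035 0.895] blade [0.615 0.207 0.152]
167.5 981.0 butt [0.5431 0.2032 0.0037] lean 25.4 axis [0.429 0.019 0.903] blade [0.614 0.206 0.153]
holder/block change 0 118
```

```bash
python3 - <<'E'
from h import *
d=cv2.absdiff(cv2.imread('pics/scene0.png'),cv2.imread('pics/b5_scene.png')).max(2)
ys,xs=np.nonzero(d[165:280,170:250]>40);print(xs.min()+170,xs.max()+170,ys.min()+165,ys.max()+165)
a=cv2.imread('pics/scene0.png')[160:260,130:250];b=cv2.imread('pics/b5_scene.png')[160:260,130:250]
cv2.imwrite('pics/cmp.png',cv2.resize(cv2.hconcat([a,b]),(720,300),interpolation=2))
E
```

```text
172 207 192 216
```

View pics/cmp.png

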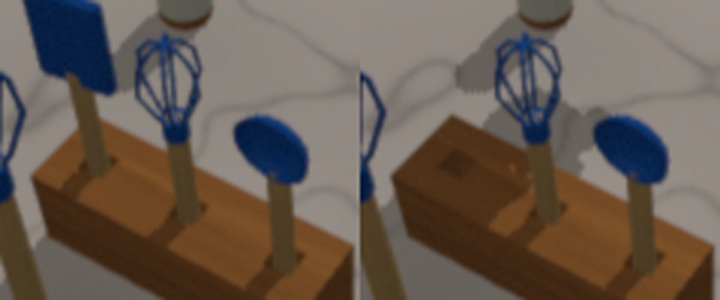

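The change near the block is only the arm's shadow. The whisk and spoon stand as before, so I'm handing the job in.

```bash
python3 -c "
from bench import *
print(close_job())"
```

```text
the job is handed in; nothing more can be done
None
```

The blue spatula now stands in the stainless steel holder, handle end down and blade up, and the job is handed in at about 12 s of robot time.

I gripped the blade by its flat faces with the tool tilted about 32 degrees, to stay clear of the large decoy whisk and the orange spatula. I then lifted it out of its well and lowered it into the holder leaning about 18 degrees. After opening the fingers I backed the arm away.

**Last checks:**
- **Spatula:** it leans about 25 degrees on the rim. The fit puts the butt about 4 mm above the counter, which is the holder's floor height. That fit was rough: about 17% of the blade pixels disagreed. The wrist force never showed a clear contact before I let go, so the spatula may have dropped a few millimetres.
- **Holder:** no pixels changed in its region of the scene view compared with the start, so it stayed where it was.
- **Spoon and whisk:** both still stand in the drying block. The pixel changes near the block were the arm's shadow.
- **Forces:** the wrist readings I took never went above a few newtons.

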